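# Feed two core slices through a gate into a slot

## Robot

A 6-joint arm with a two-finger parallel gripper is mounted at the origin on a cart in front of the work surface, level with it; the furniture and walls round the work are solid. World frame = base frame: x ahead of the robot, y to its left, z up, the work surface at z = 0. Lengths are in m, angles in rad, forces in N, time in s.
With the tool pointing down it reaches from about 0.35 to 0.975 m from the base axis. Payload 4.9 kg.
Tool frame: the origin (TCP) lies at the very end of the fingers, on their centre line; the grasp point (between the pads) lies manip.grip_point_offset behind it (manip.grip_point_offset is the distance from the TCP to the grasp point, in m); z points along the fingers, y is the line along which they close (so a half turn about z gives the same grasp; the last joint's range is limited). The gripper opens to 85 mm and grips with 20 to 120 N. Pads are 22 mm wide; open, the fingers measure 114 mm over their backs; the gripper's body (76 mm by 85 mm) begins 54 mm behind the grasp point. The pads swing forward as they close: fully open they stand 13 mm farther back than shut.
Start: joints at [1.149, 0.053, 1.613, -0, 1.476, -0.119], TCP at [0.186, 0.597, 0.231] pointing down, gripper open.
Joint ranges: [-3.01, 3.01], [-1.01, 2.22], [0.06, 2.58], [-1.02, 4.17], [0.09, 2.62], [-3.14, 3.14]. Speed limits (rad/s): [2.57, 2.57, 3.14, 3.14, 3.14, 3.14].

## Interface

Orientations are given as a unit quaternion [w, x, y, z].
In Python, from plant import manip gives the robot as it stands.
- The arm moves only by the shell command python3 -m crank 'ROWS' [OPENING]. ROWS is JSON, a list of rows, each an object of numbers: "x", "y", "z": the shift along the tool's x, y, z in cm; "turn": the turn about the tool's z in rad. In form: [{"x": .., "y": .., "z": .., "turn": ..}, ...]. A call has 1 to 5 rows; each row shifts and turns the commanded pose from where the row before left it, along the tool's axes as they then stand; what a row does not reach is not made up. A row lasts 1/10 s, in which the tool goes at most 50 mm and 8.59 degrees, less where a joint would pass 70% of its speed; a pose out of reach is approached as far as the arm can. A call with a gripper value outside its range is refused whole. OPENING is the opening in per cent of the stroke, from 0 (shut) to 100 (fully open), set as the call begins (- or left out, the last holds). The fingers move at their own pace and stop on an object; the grip force is fixed at half the most. Time passes only in rows, so rows that do not move let the fingers close. It gives the time, the measured TCP pose, the force, the opening and the grip force at its end, in the units of the state.
- manip.state(): the state, without advancing time (a new reading comes with each control period).
- manip.grab_frame(name): name is "side" or "top" or "wrist"; returns (picture, depth): 384x512x3 uint8, red, green, blue; 384x512 float32, m along the optical axis (not along the pixel's ray), 0 where there is no reading.
- manip.camera_model(name): a dict with "mtx" (3x3 intrinsics, pixels), "k1" (the pictures are not rectified: a ray, as slopes to the right and down, at radius r is drawn at 1 + k1 r^2 times it, then the intrinsics apply), "world_to_cam" (4x4, takes a point from world to camera coordinates). Camera axes: x right, y down, z forward; pixel columns grow to the right and rows downward; lengths in m; the calibration is good to about 2 mm. A picture is of the moment at which its call begins: read the wrist's pose just before it. camera_model takes no time and is no camera call; for the wrist camera it gives the pose at the moment of the call.
- manip.job_done(): hands the job in; it is judged then, once.
The state is a dict: "time": time; "joint_pos": joint angles; "joint_vel": joint speeds; "joint_efforts": joint torques, N m; "tool_pos": TCP position; "tool_rot": TCP orientation; "contact_force": force on the tool from outside, world axes, zero at the start; "ft_torque": the same for the moment, N m; "gripper_width": opening from 0.0 (shut) to 1.0 (fully open); "grasp_force": force on a finger pad.
Only numpy, scipy, OpenCV 4.12 (cv2) and the standard library are available. Lean on these libraries where they do the work, as an engineer would, in place of code of your own. Each camera call takes 0.05 s, during which the arm holds its last target. There are 200 camera calls.

## Task

Push the two round concrete core slices across the feeding board, one at a time, through the gate between the yellow lead-ins and into the slot: first the thinner slice, then the thicker one behind it, until both lie flat and wholly inside the slot. Only push them along the board with the fingertips, never lift or tip them, and leave the weights, the tin and everything else where they stand.

Things in the scene. Friction and masses are not known exactly. Their poses are not given: they have to be found in the camera images.
- board: Fixed grey feeding board, floor 6 mm above the rack's top. Origin on the rack's top under the gate's middle, at the gate's inner face. x is the feed direction (open field x < 0, slot x > 0), z up. Plate x -233 to +113, y -110 to +110 mm. Along its sides y = +-110 an edging 4 mm thick stands 4 mm above the floor; no edging at the rear.
- gate (a point): Middle of the gate, on the floor (board x = y = 0); axes as the board's. Gate 56 mm wide in an aluminium fence 16 mm high above the floor (x -8 to 0, |y| 28 to 108 mm). Two yellow lead-ins, 16 mm high, 4 mm thick, flare at 45 degrees from the gate's sides: from about (x, |y|) = (-4, 28) out to (-32, 57) mm.
- slot_end (a point): Middle of the slot's far end, on the floor, at the face of its black buffer: board x = 103 mm. The slot is 56 mm wide from x = 0 to here, walls 16 mm high and 6 mm thick; it takes the two slices in single file (47 + 47 mm) with 9 mm to spare.
- thin_center (a point): Centre of the thinner core slice: loose upright disc of speckled concrete, 47 mm across, 24 mm high (centre 12 mm above the floor it stands on), about 0.1 kg. It starts flat on the field at one side; which of the two slices is at which side varies. z is its axis.
- thick_center (a point): Centre of the thicker core slice: loose upright disc of speckled concrete, 47 mm across, 31 mm high (centre 15.5 mm above the floor), about 0.12 kg. It starts flat on the field at the other side. z is its axis.
- thin_slice: The thinner slice; origin at the centre of its underside.
- thick_slice: The thicker slice; origin at the centre of its underside.
- brass_weight: Loose brass knob weight, 30 mm across, 41 mm high, standing on the board beside the slot; origin at the centre of its underside. To be left alone.
- tin: Loose aluminium tin, 60 mm across, 39 mm high, standing on the board on the other side of the slot; origin at the centre of its underside. To be left alone.
- small_weight: Loose small brass knob weight, 25 mm across, 32 mm high, standing at the rear of the field near its middle line; origin at the centre of its underside. To be left alone.
- jar: Loose white jar with a blue cap, 44 mm across, 60 mm high, on the rack left of the board; origin at the centre of its underside. To be left alone.
- tape: Loose orange tape measure, 64 x 76 x 33 mm, on the rack right of the board; origin at the centre of its underside. To be left alone.
There are look-alikes about, which are no part of the job. Leave any brown look-alike of the thin_slice alone.

How it is judged:
By the outcome, as a careful person would: the job done as asked, in the order asked, and still so for the second after the job is handed in, with the robot touching nothing.
It also fails if it takes over 61 s, if anything falls off the work surface, if the arm or the gripper's body presses on something with over 40 N, if the wrist force passes 120 N, or if a joint passes its speed limit or range.

## Working session

There is one attempt and no reset: what is moved stays moved. The work goes in short steps, Python scripts to look and compute and a shell command to move; the robot and the scene stay as the last step left them, time stands still between calls to the robot, and variables do not carry over. Pictures are saved under pics/ and viewed, at most 10 in all, crops included, and the job is handed in when it is done.

```bash
ls; mkdir -p pics
cat > h.py <<'E'
import numpy as np, cv2
from plant import manip
def ray(cm,uv):
    K=np.array(cm["mtx"]);d=np.array([(uv[0]-K[0,2])/K[0,0],(uv[1]-K[1,2])/K[1,1]]);p=d.copy()
    for _ in range(20): p=d/(1+cm["k1"]*(p@p))
    T=np.array(cm["world_to_cam"]);R=T[:3,:3]
    return -R.T@T[:3,3], R.T@np.array([p[0],p[1],1.])
def onz(cm,uv,z):
    o,v=ray(cm,uv);return o+v*(z-o[2])/v[2]
def points(cm,depth):
    K=np.array(cm["mtx"]);h,w=depth.shape;u,v=np.meshgrid(np.arange(w),np.arange(h))
    d=np.stack([(u-K[0,2])/K[0,0],(v-K[1,2])/K[1,1]],-1);p=d.copy()
    for _ in range(20): p=d/(1+cm["k1"]*(p**2).sum(-1,keepdims=True))
    c=np.concatenate([p,np.ones((h,w,1))],-1)*depth[...,None]
    T=np.array(cm["world_to_cam"]);return (c-T[:3,3])@T[:3,:3]
def proj(cm,P):
    T=np.array(cm["world_to_cam"]);c=T[:3,:3]@np.asarray(P)+T[:3,3];p=c[:2]/c[2];p=p*(1+cm["k1"]*(p@p))
    K=np.array(cm["mtx"]);return np.array([K[0,0]*p[0]+K[0,2],K[1,1]*p[1]+K[1,2]])
E
python3 - <<'E'
from h import *
s=manip.state();print({k:np.round(v,3) for k,v in s.items()}, manip.grip_point_offset)
for n in("top","side"):
    p,d=manip.grab_frame(n);cm=manip.camera_model(n)
    np.savez(n+'.npz',p=p,d=d);cv2.imwrite(f'pics/{n}0.png',p[...,::-1]);print(n,cm["mtx"],cm["k1"],cm["world_to_cam"],(d>0).mean())
E
```

```text
pics
{'time': np.float64(0.0), 'joint_pos': array([ 1.149,  0.053,  1.614,  0.   ,  1.476, -0.119]), 'joint_vel': array([ 0.001, -0.002, -0.   , -0.   ,  0.002, -0.001]), 'joint_efforts': array([-1.0000e-03, -3.9367e+01, -3.7018e+01, -0.0000e+00,  7.0000e-03,
        0.0000e+00]), 'tool_pos': array([0.186, 0.596, 0.23 ]), 'tool_rot': array([-0.   ,  0.151,  0.989, -0.001]), 'contact_force': array([ 0.392, -0.195,  0.212]), 'ft_torque': array([-0.037, -0.026, -0.005]), 'grasp_force': np.float64(0.0), 'gripper_width': np.float64(0.998)} 0.0187
top [[390.95176193   0.         247.6518533 ]
 [  0.         390.95176193 192.34076096]
 [  0.           0.           1.        ]] -0.007907532899559505 [[ 0.02575401 -0.99958021 -0.01327186 -0.06984625]
 [-0.99835826 -0.02503853 -0.05151564  0.54102043]
 [ 0.0511617   0.0145768  -0.998584    1.00076173]
 [ 0.          0.          0.          1.        ]] 0.9960276285807291
side [[360.07843102   0.         245.28765896]
 [  0.         360.07843102 194.10371966]
 [  0.           0.           1.        ]] -0.027696895237402812 [[-0.99880018 -0.04523125 -0.01877046  0.52827281]
 [-0.00161806  0.41356602 -0.9104727   0.07938266]
 [ 0.04894464 -0.90934992 -0.413143    0.85061287]
 [ 0.          0.          0.          1.        ]] 0.9529368082682291
```

View pics/top0.png

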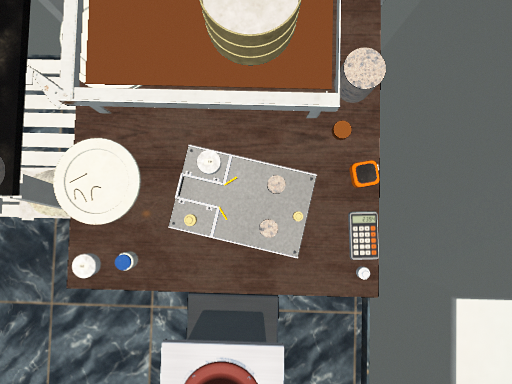

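View pics/side0.png

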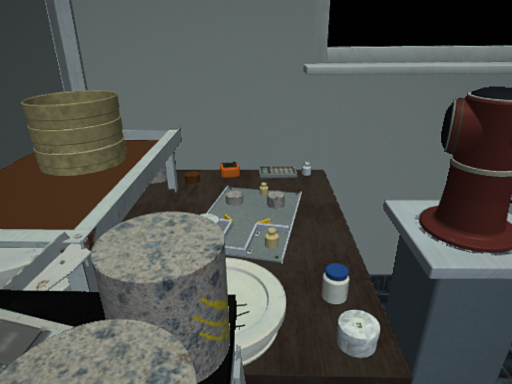

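The top view shows the board with its slot to the left. Candidates for the slices are the speckled discs at (276,184) and (268,229), the brown disc off the board at (342,130), which is the look-alike, and the large core at (365,68). I choose the two on the board. The small weight is at (298,216), the brass weight at (190,220) and the tin at (208,161).

Run:
```python
from h import *
z=np.load('top.npz');p,d=z['p'],z['d'];cm=manip.camera_model("top");P=points(cm,d)
c=p[135:270,160:325];cv2.imwrite('pics/crop0.png',cv2.resize(c,None,fx=4.5,fy=4.5,interpolation=cv2.INTER_CUBIC)[...,::-1])
hsv=cv2.cvtColor(p,cv2.COLOR_RGB2HSV)
Y=cv2.inRange(hsv,(22,150,120),(35,255,255));n,l,st,ce=cv2.connectedComponentsWithStats(Y)
for i in range(1,n):
    if st[i,4]>10:
        v,u=np.where(l==i);print('yellow',ce[i].round(1),st[i],onz(cm,ce[i],.022).round(4), P[l==i].mean(0).round(4))
# things above floor in board region
H=((P[...,2]>.020)&(P[...,2]<.09)).astype(np.uint8);H[:140]=0;H[265:]=0;H[:,:160]=0;H[:,325:]=0
n,l,st,ce=cv2.connectedComponentsWithStats(H)
for i in range(1,n):
    if st[i,4]>20:
        q=P[l==i];zz=np.percentile(q[:,2],[10,50,90,97]);print(ce[i].round(1),st[i,2:],q.mean(0).round(4),zz.round(4))
for uv in [(276,184),(268,229),(298,216),(190,220),(208,161),(250,200)]: print(uv,np.median(P[uv[1]-2:uv[1]+3,uv[0]-2:uv[0]+3].reshape(-1,3),0).round(4))
for uv in [(190,146),(316,174),(297,257),(169,227)]: print('corner',onz(cm,uv,.008).round(4))
print('max z shelf', P[60:110,80:340,2].max(), P[95,200],P[104,200], P[66,365],P[180,100])
```

```text
yellow [230.6 180.3] [224 177  13   9  26] [ 0.5721 -0.0115  0.022 ] [ 0.5724 -0.0113  0.019 ]
yellow [222.7 213.3] [219 208   8  12  22] [0.4868 0.0064 0.022 ] [0.4868 0.0066 0.0189]
[208.4 161.5] [ 24  24 455] [0.6167 0.0449 0.0434] [0.0413 0.0436 0.0458 0.0469]
[223.7 173.9] [ 26  30 106] [0.5883 0.0068 0.0216] [0.0202 0.0215 0.0232 0.0245]
[183.1 175.4] [ 9  6 22] [0.5819 0.1117 0.0215] [0.0205 0.0212 0.0226 0.0231]
[275.8 184. ] [ 19  19 270] [ 0.565  -0.1277  0.0285] [0.0264 0.0286 0.031  0.0321]
[180.  195.4] [15 15 38] [0.5298 0.118  0.0219] [0.0204 0.0217 0.0234 0.0241]
[200.8 203.1] [16  5 28] [0.5114 0.0636 0.0222] [0.0209 0.022  0.024  0.0248]
[297.6 215.9] [10  9 75] [ 0.4849 -0.1848  0.03  ] [0.0235 0.027  0.0374 0.039 ]
[189.5 219.7] [ 12  12 113] [0.4684 0.0889 0.0364] [0.0282 0.0322 0.0468 0.0481]
[213.  227.8] [ 7 18 37] [0.449  0.0303 0.0218] [0.0205 0.0217 0.0232 0.0245]
[268.2 228. ] [ 19  19 277] [ 0.4527 -0.1105  0.0356] [0.0333 0.0356 0.038  0.0387]
(276, 184) [ 0.565  -0.1282  0.0289]
(268, 229) [ 0.4501 -0.1102  0.0358]
(298, 216) [ 0.4848 -0.185   0.0365]
(190, 220) [0.4679 0.0863 0.0452]
(208, 161) [0.618  0.0459 0.0437]
(250, 200) [ 0.5232 -0.0626  0.0045]
corner [0.6611 0.0988 0.008 ]
corner [ 0.5953 -0.2331  0.008 ]
corner [ 0.3789 -0.1877  0.008 ]
corner [0.4474 0.1465 0.008 ]
max z shelf 1.0262886706621128 [0.74699859 0.05239714 0.17640242] [0.72718416 0.05192179 0.17515283] [ 0.84392017 -0.32769983  0.11482564] [0.56236969 0.3152602  0.05249392]
```

View pics/crop0.png

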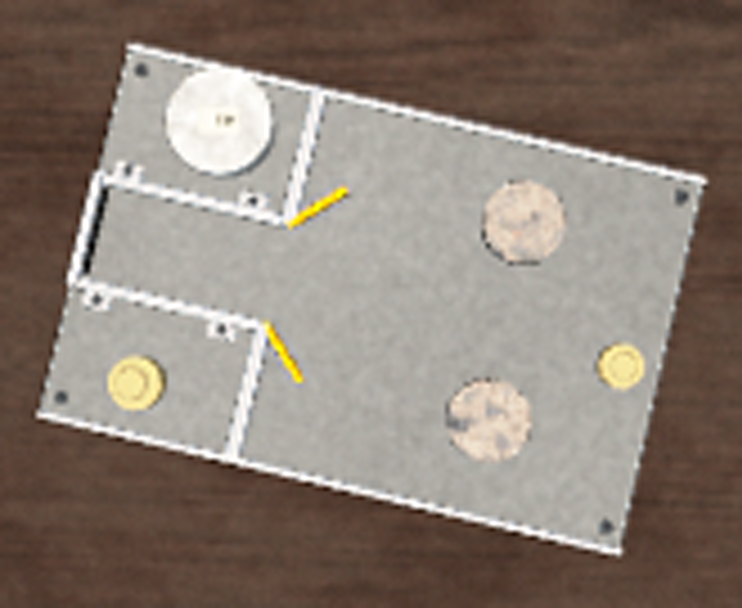

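The crop shows the board clearly. The upper disc at (523,222) is the thinner slice, with its top at z≈0.029. The lower disc at (488,420) is the thicker one, with its top at z≈0.036. The small weight is at (621,366), and the gate lies between the yellow bars. I'll go for the thin slice at world (0.565,-0.128).

```bash
cat >> h.py <<'E'
O=np.array([.5326,.0149]);A=np.arctan2(.980,.1976)
ex=np.array([np.cos(A),np.sin(A)]);ey=np.array([-ex[1],ex[0]])
def b2w(b): return O+b[0]*ex+b[1]*ey
def w2b(w): w=np.asarray(w)[:2]-O;return np.array([w@ex,w@ey])
def go(bx,by,z,deg=None):
    "deltas in tool axes (cm, now) and turn, to board point (mm), heading deg rel. board x"
    from scipy.spatial.transform import Rotation as R
    s=manip.state();q=s["tool_rot"];M=R.from_quat([q[1],q[2],q[3],q[0]]).as_matrix();t=np.array(s["tool_pos"])
    W=np.r_[b2w([bx/1e3,by/1e3]),z]
    h=np.degrees(np.arctan2(M[1,0],M[0,0])-A)
    print('t',round(float(s["time"]),2),'TCP board mm',(w2b(t)*1e3).round(1),'z',t[2].round(4),'head',h.round(1),'delta cm',(M.T@(W-t)*100).round(2),'turn',None if deg is None else round(np.radians((h-deg+180)%360-180),3),'F',np.round(s["contact_force"],1),'w',round(float(s["gripper_width"]),3))
E
python3 -m crank '[{"x":-3.35,"y":-3.39},{"x":-3.35,"y":-3.39},{"x":-3.35,"y":-3.39},{"x":-3.35,"y":-3.39},{"x":-3.35,"y":-3.39}]' 18
python3 -m crank '[{"x":-3.35,"y":-3.39},{"x":-3.35,"y":-3.39},{"x":-3.35,"y":-3.39},{"x":-3.35,"y":-3.39},{"x":-3.35,"y":-3.39}]'
python3 -m crank '[{"x":-3.35,"y":-3.39},{"x":-3.35,"y":-3.39},{"x":-3.35,"y":-3.39},{"x":-3.35,"y":-3.39},{"x":-3.35,"y":-3.39}]'
python3 -m crank '[{"turn":0.14},{"turn":0.14},{"turn":0.14},{"turn":0.14},{"turn":0.14}]'
python3 -c "
from h import *
go(-168,-81.5,.06,32.5)"
```

```text
t 0.1 TCP board mm [501.2 454.5] z 0.2302 head 84.1 delta cm [-60.25 -60.97  17.12] turn 0.9 F [-0.2  0.2 -0.5] w 0.999schema error: expected keys x, y, z, turn
schema error: expected keys x, y, z, turn
schema error: expected keys x, y, z, turn
schema error: expected keys x, y, z, turn
```

All four keys are required.

```bash
python3 -m crank '[{"x":-3.3,"y":-3.4,"z":0,"turn":0},{"x":-3.3,"y":-3.4,"z":0,"turn":0},{"x":-3.3,"y":-3.4,"z":0,"turn":0},{"x":-3.3,"y":-3.4,"z":0,"turn":0},{"x":-3.3,"y":-3.4,"z":0,"turn":0}]' 18
python3 -m crank '[{"x":-3.3,"y":-3.4,"z":0,"turn":0},{"x":-3.3,"y":-3.4,"z":0,"turn":0},{"x":-3.3,"y":-3.4,"z":0,"turn":0},{"x":-3.3,"y":-3.4,"z":0,"turn":0},{"x":-3.3,"y":-3.4,"z":0,"turn":0}]'
python3 -m crank '[{"x":-3.3,"y":-3.4,"z":0,"turn":0},{"x":-3.3,"y":-3.4,"z":0,"turn":0},{"x":-3.3,"y":-3.4,"z":0,"turn":0},{"x":-3.3,"y":-3.4,"z":0,"turn":0},{"x":-3.3,"y":-3.4,"z":0,"turn":0}]'
python3 -m crank '[{"x":0,"y":0,"z":0,"turn":0.14},{"x":0,"y":0,"z":0,"turn":0.14},{"x":0,"y":0,"z":0,"turn":0.14},{"x":0,"y":0,"z":0,"turn":0.14},{"x":0,"y":0,"z":0,"turn":0.14}]'
python3 -c "
from h import *
go(-168,-81.5,.06,32.5)"
```

```text
time: 0.6
tool_pos: [0.2933, 0.3833, 0.2307]
tool_rot: [-0.0, 0.15, 0.989, -0.0]
contact_force: [1.2, -0.6, -0.3]
gripper_width: 0.183
grasp_force: 0.0
time: 1.1
tool_pos: [0.4002, 0.1718, 0.231]
tool_rot: [0.0, 0.151, 0.989, 0.0]
contact_force: [1.4, 0.3, -0.1]
gripper_width: 0.181
grasp_force: 0.0
time: 1.6
tool_pos: [0.507, -0.0398, 0.2309]
tool_rot: [-0.0, 0.151, 0.989, 0.0]
contact_force: [1.3, 0.2, 0.1]
gripper_width: 0.184
grasp_force: 0.0
time: 2.1
tool_pos: [0.5064, -0.0379, 0.2307]
tool_rot: [-0.001, 0.483, 0.875, -0.0]
contact_force: [-0.4, -0.6, 0.6]
gripper_width: 0.184
grasp_force: 0.0
t 2.1 TCP board mm [-56.9  15.2] z 0.2307 head 43.6 delta cm [-14.73  -0.64  17.06] turn 0.194 F [-0.4 -0.6  0.6] w 0.184
```

```bash
python3 -m crank '[{"x":-4.9,"y":-0.2,"z":0,"turn":0},{"x":-4.9,"y":-0.2,"z":0,"turn":0},{"x":-4.9,"y":-0.2,"z":0,"turn":0},{"x":0,"y":0,"z":3,"turn":0.1},{"x":0,"y":0,"z":3,"turn":0.09}]'
python3 - <<'E'
from h import *
go(-168,-81.5,.013,32.5)
cm=manip.camera_model("wrist");p,d=manip.grab_frame("wrist");cv2.imwrite('pics/w1.png',p[...,::-1])
P=points(cm,d)
for n,c in(('thin',[-.134,-.06]),('thick',[-.138,.054]),('gate',[0,0])): print(n,proj(cm,np.r_[b2w(c),.006]).round())
H=((P[...,2]>.024)&(P[...,2]<.045)).astype(np.uint8);n,l,st,ce=cv2.connectedComponentsWithStats(H)
for i in range(1,n):
    if st[i,4]>300: print(ce[i].round(),st[i],(w2b(P[l==i].mean(0))*1e3).round(1),np.median(P[l==i][:,2]).round(4))
E
```

```text
time: 2.6
tool_pos: [0.5817, -0.1667, 0.171]
tool_rot: [0.001, 0.564, 0.826, 0.0]
contact_force: [-0.1, 0.4, -0.4]
gripper_width: 0.182
grasp_force: 0.0
t 2.6 TCP board mm [-168.3  -84.1] z 0.171 head 32.7 delta cm [ 0.19 -0.22 15.8 ] turn 0.004 F [-0.1  0.4 -0.4] w 0.182
thin [254. 140.]
thick [165.  87.]
gate [276.  -4.]
[372.  11.] [343   0  66  26 972] [ 27.1 -84.6] 0.0438
[157.  85.] [ 132   60   51   50 1967] [-137.5   52.2] 0.0363
[255. 141.] [ 234  119   43   45 1514] [-132.3  -60.1] 0.0294
[169. 164.] [158 153  23  22 385] [-202.9    5.8] 0.0266
[ 27. 250.] [ 14 238  28  23 438] [-396.2  108.8] 0.0285
[ 10. 352.] [  0 342  26  21 327] [-582.6   80.9] 0.0339
```

View pics/w1.png

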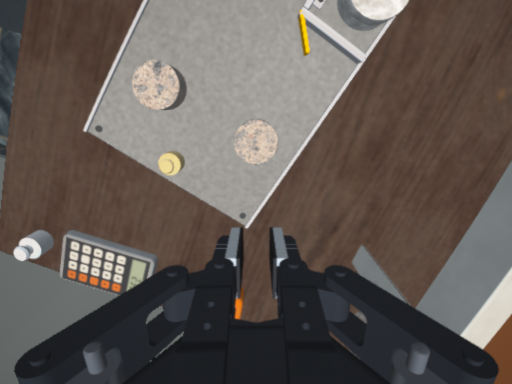

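The wrist view shows the thin slice at (255,141) ahead of the fingertips, the thick one at (157,85) and the small weight at (169,164). Now I'll descend behind the thin slice.

```bash
python3 -m crank '[{"x":0.1,"y":-0.2,"z":4,"turn":0},{"x":0,"y":0,"z":4,"turn":0},{"x":0,"y":0,"z":4,"turn":0},{"x":0,"y":0,"z":2.8,"turn":0},{"x":0,"y":0,"z":1,"turn":0}]'
python3 -m crank '[{"x":0.5,"y":0,"z":0,"turn":0},{"x":0.5,"y":0,"z":0,"turn":0},{"x":0.5,"y":0,"z":0,"turn":0},{"x":0,"y":0,"z":0,"turn":0}]'
python3 - <<'E'
from h import *
go(-168,-81.5,.013,32.5)
cm=manip.camera_model("wrist");p,d=manip.grab_frame("wrist");cv2.imwrite('pics/w2.png',p[...,::-1])
P=points(cm,d)
H=((P[...,2]>.024)&(P[...,2]<.045)).astype(np.uint8);n,l,st,ce=cv2.connectedComponentsWithStats(H)
for i in range(1,n):
    if st[i,4]>300: print(ce[i].round(),st[i],(w2b(P[l==i].mean(0))*1e3).round(1),np.median(P[l==i][:,2]).round(4))
E
```

```text
time: 3.15
tool_pos: [0.5757, -0.1634, 0.0095]
tool_rot: [-0.004, 0.561, 0.828, -0.001]
contact_force: [-0.7, 0.4, -0.1]
gripper_width: 0.176
grasp_force: 0.0
time: 3.55
tool_pos: [0.5741, -0.1506, 0.0154]
tool_rot: [0.002, 0.561, 0.828, 0.0]
contact_force: [-0.4, -0.2, 0.0]
gripper_width: 0.184
grasp_force: 0.0
t 3.55 TCP board mm [-154.   -73.4] z 0.0154 head 33.1 delta cm [-1.61 -0.09  0.24] turn 0.011 F [-0.4 -0.2  0. ] w 0.184
[48. 94.] [   0   39  105  109 9239] [-135.7   49.9] 0.0362
[257. 201.] [ 212  148   91  134 7447] [-128.5  -57. ] 0.0295
[ 87. 248.] [  64  226   49   44 1553] [-202.     5.9] 0.027
```

View pics/w2.png

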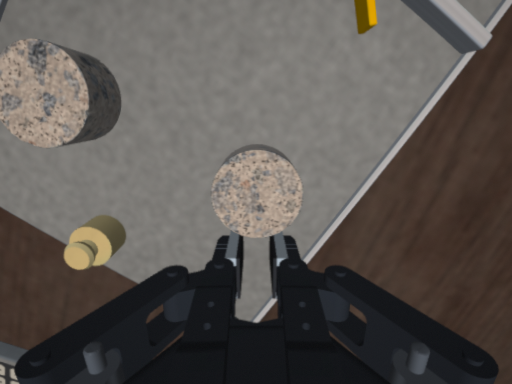

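The thin slice, at (257,193), is centred between the fingertips and almost touching them. Now I'll push it diagonally to the midline.

```bash
python3 -m crank '[{"x":0.6,"y":0,"z":0.2,"turn":0},{"x":1.1,"y":0,"z":0,"turn":0},{"x":1.2,"y":0,"z":0,"turn":0},{"x":1.2,"y":0,"z":0,"turn":0},{"x":1.2,"y":0,"z":0,"turn":0}]'
python3 -m crank '[{"x":1.2,"y":0,"z":0,"turn":0},{"x":1.2,"y":0,"z":0,"turn":0},{"x":1.0,"y":0,"z":0,"turn":0},{"x":0.6,"y":0,"z":0,"turn":0},{"x":0.4,"y":0,"z":0,"turn":0}]'
cat > look.py <<'E'
from h import *
import sys
cm=manip.camera_model("wrist");p,d=manip.grab_frame("wrist")
if len(sys.argv)>1: cv2.imwrite('pics/'+sys.argv[1]+'.png',p[...,::-1])
P=points(cm,d)
for lo,hi in((.025,.0335),(.034,.042)):
    H=((P[...,2]>lo)&(P[...,2]<hi)&(p.max(2)>105)).astype(np.uint8);H=cv2.morphologyEx(H,cv2.MORPH_OPEN,np.ones((5,5)));n,l,st,ce=cv2.connectedComponentsWithStats(H)
    for i in range(1,n):
        if st[i,4]>800:
            k=l==i;c,r=cv2.minEnclosingCircle((np.array([w2b(a) for a in P[k][::7]])*1e3).astype(np.float32))
            print(ce[i].round(),st[i,4],'circ',np.round(c,1),round(r,1),'z',np.median(P[k][:,2]).round(4))
go(-68,-18,.013,0)
E
python3 look.py
```

```text
time: 4.1
tool_pos: [0.5528, -0.1004, 0.0112]
tool_rot: [-0.0, 0.562, 0.827, -0.0]
contact_force: [0.3, -0.8, -0.1]
gripper_width: 0.184
grasp_force: 0.5
time: 4.6
tool_pos: [0.5369, -0.06, 0.0112]
tool_rot: [-0.0, 0.561, 0.827, -0.0]
contact_force: [-0.4, -0.1, 0.4]
gripper_width: 0.181
grasp_force: 0.2
[257. 197.] 6263 circ [-45.1  -1.2] 23.4 z 0.0295
[ 75. 284.] 3703 circ [-138.3   53.2] 23.6 z 0.0364
t 4.65 TCP board mm [-72.4 -18.8] z 0.0111 head 33.1 delta cm [ 0.41  0.17 -0.19] turn 0.577 F [ 0.3  0.8 -0.7] w 0.177
```

```bash
python3 -m crank '[{"x":-1.5,"y":0,"z":0,"turn":0},{"x":0,"y":0,"z":0,"turn":0.144},{"x":0,"y":0,"z":0,"turn":0.144},{"x":0,"y":0,"z":0,"turn":0.144},{"x":0,"y":0,"z":0,"turn":0.144}]'
python3 -m crank '[{"x":0,"y":-1.3,"z":0,"turn":0},{"x":0,"y":-1.3,"z":0,"turn":0},{"x":0,"y":0,"z":0,"turn":0}]'
sed -i 's/go(-68,-18/go(-80,0/' look.py; python3 look.py w3
```

```text
time: 5.15
tool_pos: [0.5434, -0.0761, 0.0114]
tool_rot: [0.0, 0.776, 0.631, 0.0]
contact_force: [0.5, -0.2, 0.4]
gripper_width: 0.178
grasp_force: 0.0
time: 5.45
tool_pos: [0.5164, -0.0703, 0.0108]
tool_rot: [-0.001, 0.774, 0.633, -0.0]
contact_force: [0.4, -0.5, -0.1]
gripper_width: 0.182
grasp_force: 0.0
[257. 178.] 6655 circ [-44.9  -0.8] 23.3 z 0.0294
t 5.5 TCP board mm [-86.7  -1.8] z 0.0111 head 0.0 delta cm [ 0.67 -0.18 -0.19] turn 0.0 F [0.2 0.2 0.5] w 0.18
```

View pics/w3.png

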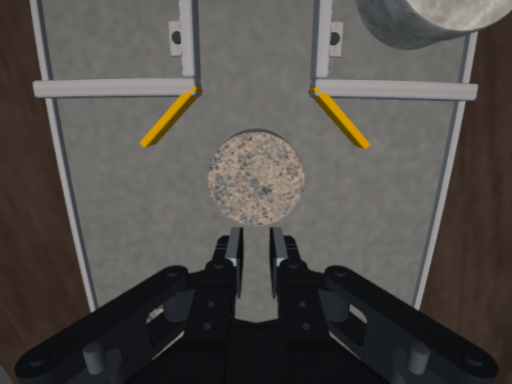

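The thin slice at (257,178) lies on the gate's centre line, with the lead-in ends at x≈198 and x≈313. Now I'll push it through.

```bash
python3 -m crank '[{"x":0.7,"y":-0.1,"z":0,"turn":0},{"x":0.9,"y":0,"z":0,"turn":0},{"x":0.9,"y":0,"z":0,"turn":0},{"x":0.9,"y":0,"z":0,"turn":0},{"x":0.9,"y":0,"z":0,"turn":0}]'
python3 -m crank '[{"x":0.9,"y":0,"z":0,"turn":0},{"x":0.9,"y":0,"z":0,"turn":0},{"x":0.8,"y":0,"z":0,"turn":0},{"x":0.7,"y":0,"z":0,"turn":0},{"x":0,"y":0,"z":0,"turn":0}]'
python3 look.py
```

```text
time: 6.0
tool_pos: [0.5252, -0.0263, 0.0115]
tool_rot: [0.0, 0.773, 0.634, 0.0]
contact_force: [0.0, -0.7, 1.1]
gripper_width: 0.184
grasp_force: 0.5
time: 6.5
tool_pos: [0.5312, 0.0061, 0.0112]
tool_rot: [-0.0, 0.773, 0.634, 0.0]
contact_force: [0.1, -0.9, 0.3]
gripper_width: 0.183
grasp_force: 0.0
[ 97. 118.] 1734 circ [62.  77.5] 14.9 z 0.031
[258. 195.] 6081 circ [24.7 -0.7] 23.2 z 0.0295
t 6.55 TCP board mm [-9.3 -0.4] z 0.0112 head 0.1 delta cm [-7.07 -0.05 -0.19] turn 0.002 F [-0.1  0.3  0.3] w 0.181
```

```bash
python3 -m crank '[{"x":-3,"y":0,"z":0,"turn":0},{"x":-2,"y":0,"z":-4,"turn":0},{"x":0,"y":0,"z":-4,"turn":0},{"x":-3,"y":-1.8,"z":0,"turn":0.13},{"x":0,"y":0,"z":0,"turn":0}]'
python3 -c "
from h import *
go(-174.5,74.5,.012,-30)"
```

```text
time: 7.05
tool_pos: [0.4973, -0.0717, 0.0927]
tool_rot: [0.001, 0.814, 0.58, 0.0]
contact_force: [-0.2, 0.3, -0.4]
gripper_width: 0.182
grasp_force: 0.0
t 7.05 TCP board mm [-91.9  17.5] z 0.0927 head -7.6 delta cm [-8.94 -4.57  8.06] turn 0.39 F [-0.2  0.3 -0.4] w 0.182
```

```bash
python3 -m crank '[{"x":-3,"y":-1.5,"z":0,"turn":0},{"x":-3,"y":-1.5,"z":0,"turn":0},{"x":-3,"y":-1.5,"z":0,"turn":0.13},{"x":0,"y":0,"z":0,"turn":0.13},{"x":0,"y":0,"z":0,"turn":0.13}]'
sed -i 's/go(-80,0,.013,0/go(-174.5,74.5,.012,-30/' look.py; python3 look.py
```

```text
time: 7.55
tool_pos: [0.4253, -0.1407, 0.0904]
tool_rot: [-0.001, 0.912, 0.411, -0.0]
contact_force: [-0.3, 0.0, -0.3]
gripper_width: 0.177
grasp_force: 0.0
[257. 156.] 2971 circ [-138.    53.4] 23.4 z 0.0364
t 7.6 TCP board mm [-173.4   74.2] z 0.0904 head -30.3 delta cm [-0.11  0.04  7.84] turn -0.005 F [-0.4  0.2 -0. ] w 0.181
```

```bash
python3 -m crank '[{"x":-0.1,"y":0,"z":3.5,"turn":0},{"x":0,"y":0,"z":3,"turn":0},{"x":0,"y":0,"z":1.3,"turn":0},{"x":0,"y":0,"z":0,"turn":0},{"x":0.6,"y":0,"z":0,"turn":0}]'
python3 -m crank '[{"x":0.7,"y":0,"z":0,"turn":0},{"x":1.1,"y":0,"z":0,"turn":0},{"x":1.2,"y":0,"z":0,"turn":0},{"x":1.2,"y":0,"z":0,"turn":0},{"x":1.2,"y":0,"z":0,"turn":0}]'
python3 -m crank '[{"x":1.2,"y":0,"z":0,"turn":0},{"x":1.2,"y":0,"z":0,"turn":0},{"x":1.2,"y":0,"z":0,"turn":0},{"x":0.9,"y":0,"z":0,"turn":0},{"x":0.6,"y":0,"z":0,"turn":0}]'
sed -i 's/go(-174.5,74.5,.012,-30/go(-86,0,.012,0/' look.py; python3 look.py
```

```text
time: 8.1
tool_pos: [0.4299, -0.1368, 0.0138]
tool_rot: [0.0, 0.91, 0.414, 0.0]
contact_force: [0.1, 0.4, 0.6]
gripper_width: 0.18
grasp_force: 0.0
time: 8.6
tool_pos: [0.4661, -0.0951, 0.0137]
tool_rot: [0.0, 0.91, 0.414, 0.0]
contact_force: [-0.2, -1.4, 1.3]
gripper_width: 0.178
grasp_force: 0.6
time: 9.1
tool_pos: [0.4991, -0.0568, 0.0132]
tool_rot: [-0.0, 0.91, 0.414, -0.0]
contact_force: [-0.2, -0.9, 0.7]
gripper_width: 0.178
grasp_force: 0.6
[181.  53.] 8539 circ [24.6 -0.5] 23.4 z 0.0295
[12. 80.] 1285 circ [59.9 76.5] 14.5 z 0.0309
[258. 201.] 6316 circ [-48.7   2.6] 23.4 z 0.0364
t 9.15 TCP board mm [-76.6  18.3] z 0.0133 head -29.7 delta cm [0.09 2.06 0.13] turn -0.518 F [ 0.2 -0.2  0.1] w 0.185
```

```bash
python3 -m crank '[{"x":-1.5,"y":0,"z":0.1,"turn":0},{"x":0,"y":0,"z":0,"turn":-0.13},{"x":0,"y":0,"z":0,"turn":-0.13},{"x":0,"y":0,"z":0,"turn":-0.13},{"x":0,"y":0,"z":0,"turn":-0.13}]'
python3 -m crank '[{"x":0,"y":1.2,"z":0,"turn":0},{"x":0,"y":1.2,"z":0,"turn":0},{"x":0,"y":0,"z":0,"turn":0}]'
python3 look.py w4
```

```text
time: 9.65
tool_pos: [0.4877, -0.0697, 0.012]
tool_rot: [-0.0, 0.772, 0.635, -0.0]
contact_force: [-0.7, 0.0, 0.7]
gripper_width: 0.18
grasp_force: 0.0
time: 9.95
tool_pos: [0.5143, -0.0746, 0.013]
tool_rot: [0.001, 0.774, 0.633, 0.001]
contact_force: [0.1, -0.4, 0.4]
gripper_width: 0.179
grasp_force: 0.0
[262.  30.] 5173 circ [19.7 -1.9] 22.6 z 0.0296
[253. 179.] 6772 circ [-48.    1.9] 23.3 z 0.0364
t 10.0 TCP board mm [-91.1   1.2] z 0.0126 head -0.0 delta cm [0.52 0.12 0.06] turn -0.001 F [ 0.4 -0.3  0.2] w 0.181
```

View pics/w4.png

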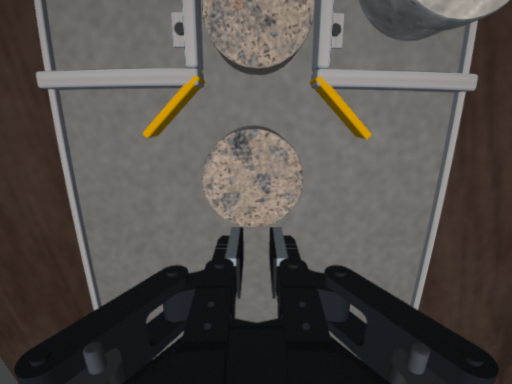

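The thick slice at (253,179) is about 2-3 mm left of the gate's middle, at x≈259. The thin one is inside the slot at (258,30). I'll push with a slight correction to the right.

```bash
python3 -m crank '[{"x":0.8,"y":0,"z":0,"turn":0},{"x":0.9,"y":0.05,"z":0,"turn":0},{"x":0.9,"y":0.1,"z":0,"turn":0},{"x":0.9,"y":0.05,"z":0,"turn":0},{"x":0.7,"y":0,"z":0,"turn":0}]'
python3 look.py
python3 -m crank '[{"x":0.7,"y":0,"z":0,"turn":0},{"x":0.9,"y":0,"z":0,"turn":0},{"x":0.9,"y":0,"z":0,"turn":0},{"x":0.8,"y":0,"z":0,"turn":0},{"x":0.7,"y":0,"z":0,"turn":0}]'
python3 look.py
```

```text
time: 10.5
tool_pos: [0.5226, -0.0318, 0.0123]
tool_rot: [0.0, 0.773, 0.634, -0.0]
contact_force: [-0.8, -1.5, -0.6]
gripper_width: 0.182
grasp_force: 0.5
[88. 35.] 1891 circ [61.  77.5] 14.9 z 0.0311
[262.  97.] 7816 circ [31.9 -0.9] 23.5 z 0.0295
[258. 202.] 6136 circ [-14.9   0.6] 23.3 z 0.0365
t 10.55 TCP board mm [-47.    0.6] z 0.0123 head 0.1 delta cm [-3.9   0.06  0.03] turn 0.002 F [-0.5  0.3 -0.4] w 0.18
time: 11.05
tool_pos: [0.5305, 0.0071, 0.0123]
tool_rot: [0.0, 0.773, 0.634, -0.0]
contact_force: [0.2, -0.3, 1.8]
gripper_width: 0.178
grasp_force: 0.5
[263.  97.] 7707 circ [71.3 -1.7] 23.2 z 0.0295
[100. 120.] 1725 circ [62.1 77.9] 15.0 z 0.031
[258. 202.] 6080 circ [25.1  0.3] 23.1 z 0.0365
t 11.1 TCP board mm [-7.2  0.6] z 0.0123 head 0.1 delta cm [-7.88  0.04  0.02] turn 0.002 F [0.2 1.  1.2] w 0.181
```

```bash
python3 -m crank '[{"x":0.2,"y":0,"z":0,"turn":0},{"x":0.2,"y":0,"z":0,"turn":0},{"x":0,"y":0,"z":0,"turn":0}]'
python3 look.py
python3 -m crank '[{"x":-1.5,"y":0,"z":0,"turn":0},{"x":-3,"y":0,"z":0,"turn":0},{"x":-3,"y":0,"z":-3,"turn":0},{"x":0,"y":0,"z":-4,"turn":0},{"x":0,"y":0,"z":-4,"turn":0}]'
python3 look.py w5
```

```text
time: 11.4
tool_pos: [0.5312, 0.0104, 0.0123]
tool_rot: [-0.0, 0.774, 0.634, 0.0]
contact_force: [-0.0, 0.3, -0.1]
gripper_width: 0.179
grasp_force: 0.0
[265.  96.] 7458 circ [75.2 -1.8] 23.2 z 0.0295
[101. 127.] 1687 circ [61.9 78. ] 14.9 z 0.031
[258. 202.] 6026 circ [28.5  0.5] 23.1 z 0.0364
t 11.45 TCP board mm [-4.7  0.6] z 0.0123 head 0.0 delta cm [-8.13  0.05  0.02] turn 0.001 F [-0.7 -0.1  0.2] w 0.181
time: 11.95
tool_pos: [0.5152, -0.065, 0.1228]
tool_rot: [-0.001, 0.774, 0.633, -0.001]
contact_force: [1.1, 0.7, -0.8]
gripper_width: 0.179
grasp_force: 0.0
[260.  14.] 1686 circ [73.5 -1.5] 23.2 z 0.0296
[257.  65.] 2766 circ [28.3  0.6] 23.3 z 0.0364
t 12.0 TCP board mm [-81.6  -3.7] z 0.1315 head -0.0 delta cm [-0.43 -0.51 11.94] turn -0.001 F [ 4.2 -1.1  4.3] w 0.18
```

View pics/w5.png

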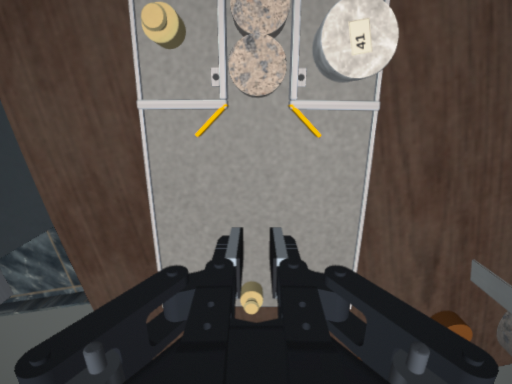

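Both slices sit in single file in the slot, at (260,14) and (257,65), and the weights and tin are untouched. I'll check that the arm has settled and measure the margin against the fence's inner face.

```bash
python3 -m crank '[{"x":0,"y":0,"z":0,"turn":0},{"x":0,"y":0,"z":0,"turn":0},{"x":0,"y":0,"z":0,"turn":0}]'
python3 - <<'E'
from h import *
cm=manip.camera_model("wrist");p,d=manip.grab_frame("wrist");P=points(cm,d)
B=np.stack([(P[...,:2]-O)@ex,(P[...,:2]-O)@ey],-1)*1e3;z=P[...,2]
for s in(1,-1):
    k=(z>.018)&(z<.026)&(s*B[...,1]>45)&(s*B[...,1]<95)&(abs(B[...,0])<25);print('fence x',np.percentile(B[k][:,0],[2,50,98]).round(1),k.sum())
k=(z>.018)&(z<.026)&(B[...,0]>12)&(B[...,0]<80)&(abs(B[...,1])<40)
for s in(1,-1): print('wall y',np.percentile(B[k&(s*B[...,1]>20)][:,1],[5,50,95]).round(1))
go(-80,0,.13,0)
p,d=manip.grab_frame("top");cm=manip.camera_model("top");P=points(cm,d);B=np.stack([(P[...,:2]-O)@ex,(P[...,:2]-O)@ey],-1)*1e3;z=P[...,2]
for nm,lo,hi,c in(('thick',.0325,.042,(28,0)),('thin',.0255,.0325,(75,-2)),('bufffer',.017,.03,(106,0))):
    k=(z>lo)&(z<hi)&(np.hypot(B[...,0]-c[0],B[...,1]-c[1])<(30 if nm[0]=='t' else 10));print(nm,k.sum(),B[k].mean(0).round(1) if k.any() else '')
E
python3 look.py
```

```text
time: 12.3
tool_pos: [0.5151, -0.0632, 0.1204]
tool_rot: [-0.001, 0.774, 0.634, -0.001]
contact_force: [-0.8, 0.0, -0.5]
gripper_width: 0.178
grasp_force: 0.0
fence x [-23.7  -1.3   3.1] 621
fence x [-23.5  -1.9  21.7] 622
wall y [27.4 30.  32.9]
wall y [-34.3 -31.4 -28.7]
t 12.35 TCP board mm [-79.9   1.8] z 0.1203 head 0.0 delta cm [-0.01  0.17 -0.97] turn 0.001 F [-0.5 -0.5 -0.3] w 0.181
thick 104 [39.9  2.2]
thin 239 [74.7 -1.2]
bufffer 26 [108.6  -0.4]
[261.  15.] 1785 circ [74.4 -1.7] 23.3 z 0.0296
[258.  67.] 2839 circ [28.4  0.5] 23.2 z 0.0365
t 12.45 TCP board mm [-79.8   1.5] z 0.1206 head 0.1 delta cm [-0.63  0.18 10.86] turn 0.001 F [-0.6  0.1 -0.6] w 0.18
```

The thick slice's rear margin is only about 2.5 mm against the measured fence, with about 7 mm free at the buffer. I'll push 2.5 mm further to balance the two.

```bash
python3 -m crank '[{"x":3.5,"y":0.1,"z":3,"turn":0},{"x":0,"y":0,"z":4,"turn":0},{"x":0,"y":0,"z":2.8,"turn":0},{"x":0,"y":0,"z":1,"turn":0},{"x":0,"y":0,"z":0,"turn":0}]'
python3 -c "
from h import *
go(-2,0.5,.0125,0)"
```

```text
time: 12.95
tool_pos: [0.5225, -0.0287, 0.0122]
tool_rot: [-0.002, 0.773, 0.634, -0.002]
contact_force: [0.3, 0.6, -0.1]
gripper_width: 0.181
grasp_force: 0.0
t 12.95 TCP board mm [-44.8   1.3] z 0.0122 head 0.1 delta cm [ 4.28  0.08 -0.03] turn 0.001 F [ 0.3  0.6 -0.1] w 0.181
```

```bash
python3 -m crank '[{"x":1.5,"y":0,"z":0,"turn":0},{"x":1.5,"y":0,"z":0,"turn":0},{"x":0.7,"y":0,"z":0,"turn":0},{"x":0.3,"y":0,"z":0,"turn":0},{"x":0.2,"y":0,"z":0,"turn":0}]'
python3 -m crank '[{"x":0.1,"y":0,"z":0,"turn":0},{"x":0,"y":0,"z":0,"turn":0}]'
python3 look.py
python3 -m crank '[{"x":-1.5,"y":0,"z":0,"turn":0},{"x":-3,"y":0,"z":0,"turn":0},{"x":-2,"y":0,"z":-3,"turn":0},{"x":0,"y":0,"z":-4,"turn":0},{"x":0,"y":0,"z":-4,"turn":0}]'
python3 -m crank '[{"x":0,"y":0,"z":0,"turn":0},{"x":0,"y":0,"z":0,"turn":0},{"x":0,"y":0,"z":0,"turn":0}]'
python3 look.py
```

```text
time: 13.45
tool_pos: [0.5332, 0.0123, 0.0152]
tool_rot: [0.001, 0.773, 0.634, 0.0]
contact_force: [-0.4, -2.4, 2.2]
gripper_width: 0.181
grasp_force: 1.0
time: 13.65
tool_pos: [0.5328, 0.013, 0.0144]
tool_rot: [0.0, 0.774, 0.634, 0.0]
contact_force: [-0.0, -0.7, -0.5]
gripper_width: 0.184
grasp_force: 0.2
[263.  97.] 7233 circ [78.  -2.3] 23.3 z 0.0295
[102. 133.] 1549 circ [61.8 77.5] 14.9 z 0.031
[256. 201.] 5846 circ [31.4 -0.1] 23.2 z 0.0364
t 13.7 TCP board mm [-1.8 -0.5] z 0.0142 head 0.0 delta cm [-8.42 -0.05  0.22] turn 0.001 F [ 0.2  0.4 -0.2] w 0.18
time: 14.2
tool_pos: [0.5187, -0.0521, 0.1245]
tool_rot: [-0.001, 0.774, 0.633, -0.001]
contact_force: [1.5, 0.3, -0.0]
gripper_width: 0.179
grasp_force: 0.0
time: 14.5
tool_pos: [0.5188, -0.0509, 0.1227]
tool_rot: [-0.001, 0.774, 0.634, -0.001]
contact_force: [-0.1, 0.9, -0.3]
gripper_width: 0.183
grasp_force: 0.0
[260.  23.] 2518 circ [78.  -2.2] 23.4 z 0.0295
[257.  80.] 2705 circ [31.1  0.2] 23.3 z 0.0365
t 14.55 TCP board mm [-67.1   0.8] z 0.1223 head 0.0 delta cm [-1.9   0.12 11.03] turn 0.001 F [-0.4  0.2 -0.1] w 0.182
```

Both slices are flat and inside the slot with margin at each end, and the arm is clear.

```bash
python3 -c "
from plant import manip
print(manip.job_done())"
```

```text
the job is handed in; nothing more can be done
None
```

Both slices were pushed into the slot, thin first and thick behind it, lying flat with about 4–5 mm spare at each end; nothing else was touched, and the job was handed in at about 14.6 s.

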